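Grease a roller bearing with a push-type grease gun

ROBOT

A 6-joint arm with a two-finger parallel gripper is mounted at the origin on the work surface. World frame = base frame: x ahead of the robot, y to its left, z up, the work surface at z = 0. Lengths are in mm, angles in rad, forces in N, time in s.
With the tool pointing down it reaches from about 275 to 1000 mm from the base axis. Payload 8.4 kg.
Tool frame: the origin (TCP) lies at the very end of the fingers, on their centre line; the grasp point (between the pads) lies 19 mm behind it; z points along the fingers, y is the direction in which the jaws open and shut (so a half turn about z gives the same grasp; the last joint's range is limited). The gripper opens to 85 mm and grips with 20 to 120 N. Pads are 22 mm wide; open, the fingers measure 114 mm over their backs; the gripper's body (76 mm by 85 mm) begins 54 mm behind the grasp point. The pads swing forward as they close: fully open they stand 13 mm farther back than shut.
Start: joints at [-1.217, 0.353, 1.633, -0, 1.155, -0.002], TCP at [217.711, -585.858, 231.281] pointing down, gripper open.
Joint ranges: [-2.63, 2.63], [-0.92, 2.1], [0.06, 2.66], [-1.3, 4.44], [0, 2.69], [-3.02, 3.02]. Speed limits (rad/s): [2.22, 2.22, 2.79, 3.14, 3.14, 3.14].

INTERFACE

Orientations are given as [roll, pitch, yaw] about the fixed x, y, z axes, in that order (R = Rz(yaw) Ry(pitch) Rx(roll)).
In Python, from rig import sense, grab_frame, sign_off, masks_of gives the robot as it stands. The module is installed in compiled form; this text tells all that it offers.
- The arm moves only by the shell command python3 -m inch 'ROWS' [FORCE]. ROWS is JSON, a list of rows, each an object of numbers: "gripper": the finger opening in m, from 0 to 0.0854; "tx", "ty", "tz": the shift along the tool's x, y, z in m; "spin": the turn about the tool's z in degrees. In form: [{"gripper": .., "tx": .., "ty": .., "tz": .., "spin": ..}, ...]. A call has exactly 8 rows; each row shifts and turns the commanded pose from where the row before left it, along the tool's axes as they then stand; what a row does not reach is not made up. A row lasts 1/10 s, in which the tool goes at most 50 mm and 8.59 degrees, less where a joint would pass 70% of its speed; a pose out of reach is approached as far as the arm can. A call is refused whole if a number of a shift passes 0.05 or a number of a turn 8.59, either way. A call with a gripper value outside its range is refused whole. The fingers move at their own pace and stop on an object; FORCE is the grip in N (left out, the last holds). Time passes only in rows, so rows that do not move let the fingers close, or fill a call up. It gives the time, the measured TCP pose, the force and the opening at its end, in the units of the state.
- sense(): the state, without advancing time (a new reading comes with each control period).
- grab_frame(name): name is "side" or "top"; returns a dict with "pixels" (420x560x3 uint8, red, green, blue), "K" (3x3 intrinsics, pixels), "extrinsics" (4x4, takes a point from camera to world coordinates). Camera axes: x right, y down, z forward; pixel columns grow to the right and rows downward; lengths in mm; the calibration is good to about 2 mm. A picture is of the moment at which its call begins. There is no depth.
- sign_off(): hands the job in, once; it reports no verdict.
Trained networks look in the newest picture that a camera, given by its name, has taken for a name from the list of things; names that differ only in an ending like _2 or _b are one class to them, and where a whole thing is asked for, a point or a joint stands for the part that bears it (a point fixed in the world has none). Each returns a list of dicts, best first, with "conf" (0 to 1); they miss things now and then, are a little off and sometimes report something else, mostly with a low value. They report only what shows in the picture. A call takes as long as a camera call. They do not tell look-alikes from the thing itself.
- masks_of(camera, target): "pixels" (420x560 bool, what is visible of it) and "centre" ([row, column] in pixels, amid what is visible of it).
The state is a dict: "clock": time; "qpos": joint angles; "qvel": joint speeds; "joint_efforts": joint torques, N m; "eef_pos": TCP position; "tcp_rot": TCP orientation; "contact_force": force on the tool from outside, world axes, zero at the start; "wrist_torque": the same for the moment, N m; "opening": opening from 0.0 (shut) to 1.0 (fully open).
Only numpy, scipy, OpenCV 4.12 (cv2) and the standard library are available. Lean on these libraries where they do the work, as an engineer would, in place of code of your own. Each camera call takes 0.05 s, during which the arm holds its last target.

TASK

Lift the grease gun out of its wooden stand and press its coupler squarely onto the tilted grease nipple of the bearing block until it snaps on, then keep pushing along the nipple so that the gun's sprung nose goes in for practically its whole stroke. Hold it pushed in like that for a couple of seconds and finish while still gripping the gun and pushing: do not let go.

Things in the scene. Friction and masses are not known exactly. Their poses are not given: they have to be found in the camera images.
- gun_grip (a point): Centre of the grease gun's aluminium grip, a square bar 34 x 34 mm, 58 mm long; its z axis is the gun's axis, away from the coupler (up at the start), its x and y axes face the flats: four equal grasps. This point is 90 mm from the coupler's mouth (nose out). Flange 54 mm wide 55 to 61 mm from the mouth, end cap up to 128 mm. Gun about 0.4 kg, upright in the stand, resting on its flange.
- coupler_mouth (a point): Centre of the mouth of the dark coupler (39 mm wide, 30 mm long) on the end of the gun's 20 mm nose tube; z axis along the gun, towards the grip. Inside, a funnel 30 mm wide narrows in 7 mm to a bore 25 mm wide, 23 mm deep from the mouth. Two sprung jaws 9 mm in let the nipple's head pass at 6 to 10 N and snap in behind it.
- nose (a joint): how far the gun's nose tube with the coupler is pushed into the gun, 0 (fully out, as at the start) to 0.012 m (stop). Its spring starts to yield at 9 N and needs about 16 N at the stop.
- nipple: Steel grease nipple on the rounded top of the bearing block. Origin: middle of its foot; z axis: the nipple's own axis, out of the block, leaning 0.45 rad (26 degrees) from vertical, roughly towards the robot. Six-sided foot 21 mm wide to 8 mm, neck 12 mm wide, head 22 mm wide from 17 to 29 mm with a conical top.
- nipple_tip (a point): the middle of the flat top of the nipple's head, 29 mm along the nipple's axis from its foot, about 99 mm above the table; z axis as for the nipple.
- nipple_seat (a point): the point on the nipple's axis 6 mm from its foot, where the centre of the coupler's mouth lies when the coupler is fully on and snapped.
- stand: Wooden block 84 x 84 x 58 mm fixed to the table with an upright hole 46 mm wide in which the gun's nose hangs; the gun's flange lies on its top. Origin: centre of its underside; z up.
- bearing: The bearing block to grease: grey cast housing 66 x 100 mm, 79 mm high, fixed, with a shaft stub through it along its y axis; origin centre of underside, z up. Its nipple leans to its -x side. A second, like block has only a low six-sided plug, 9 mm high, in place of the nipple: not to be greased.
Things that resemble listed ones, but are neither listed nor needed, are in the scene too. Leave any green or red look-alike of the part that bears gun_grip alone. There is more than one size of the stand; the job needs the middle-sized.

How it is judged (in metres and radians):
On the way, in this order (a step that is already met when the one before it is completed fails the run):
1. the gun is lifted clear of its stand in the fingers (height (world z) of coupler_mouth above 0.065 m and contact force between the fingers and gun above 2 N), for 0.1 s.
2. the coupler is snapped squarely on the nipple (distance between coupler_mouth and nipple_seat below 0.004 m and angle between the z axis of gun_grip and the z axis of nipple, either way round below 0.14 rad), for 0.04 s.
3. the nose is held pushed in for 1.5 s (distance between coupler_mouth and nipple_seat below 0.004 m and value of joint nose above 0.0085 m), for 1.5 s.
At the end, for the whole second after the job is handed in: Coupler mouth within 4 mm of the nipple's seat point, gun within 0.14 rad (8 degrees) of the nipple's axis, nose pushed in more than 8.5 mm of its 12 mm with over 8 N on the nipple, fingers still gripping the gun, gun clear of the stand (all of step 3 and angle between the z axis of gun_grip and the z axis of nipple, either way round below 0.14 rad and contact force between gun and nipple above 8 N and contact force between the fingers and gun above 2 N and contact force between gun and stand below 0.2 N); the arm keeps its last pose, push and grip.
It also fails if it takes over 42 s, if anything falls off the work surface, if the arm or the gripper's body presses on something with over 40 N, if the wrist force passes 120 N, or if a joint passes its speed limit or range.

## Working session

There is one attempt and no reset: what is moved stays moved. The work goes in short steps, Python scripts to look and compute and a shell command to move; the robot and the scene stay as the last step left them, time stands still between calls to the robot, and variables do not carry over. Pictures are saved under pics/ and viewed, and the job is handed in when it is done.

```bash
mkdir -p pics; ls; python3 - <<'E'
from rig import *
import cv2,numpy as np
print(sense())
for n in("side","top"):
    f=grab_frame(n);cv2.imwrite(f"pics/{n}0.png",f["pixels"][:,:,::-1]);print(n,f["K"].tolist(),f["extrinsics"].round(4).tolist())
    np.savez(f"pics/{n}0.npz",**f)
    for t in("gun_grip","coupler_mouth","nipple","stand","bearing","nipple_tip"):
        try:
            print(t,[(round(d["conf"],2),np.round(d["centre"]).tolist(),int(d["pixels"].sum())) for d in masks_of(n,t)])
        except Exception as e: print(t,e)
E
```

```text
pics
{'clock': 0.0, 'qpos': array([-1.21739548e+00,  3.53630303e-01,  1.63414984e+00, -5.06588829e-06,
        1.15518011e+00, -2.41544044e-03]), 'qvel': array([-9.32898453e-05,  3.15122108e-04,  1.18773025e-03,  9.43007545e-05,
       -7.33812791e-04, -9.99928153e-04]), 'joint_efforts': array([ 1.78733728e-03, -6.05249119e+01, -3.42067945e+01,  1.14240804e-04,
        9.32550902e-03, -1.88357788e-06]), 'eef_pos': array([ 217.54644391, -585.40734873,  230.56610052]), 'tcp_rot': array([-3.14022505e+00,  1.32846997e-06,  3.55818335e-01]), 'contact_force': array([-0.2666254 , -0.15913548, -0.00252922]), 'wrist_torque': array([ 0.01668578,  0.02857262, -0.01167763]), 'opening': 0.997921490103131}
side [[419.16567883727237, 0.0, 274.3314160586027], [0.0, 419.16567883727237, 214.99739709041134], [0.0, 0.0, 1.0]] [[-0.7354, -0.5053, 0.4515, -150.9668], [-0.6776, 0.5456, -0.4932, 758.4598], [0.0029, -0.6686, -0.7436, 1023.2725], [0.0, 0.0, 0.0, 1.0]]
gun_grip [(0.84, [243.0, 254.0], 474), (0.63, [219.0, 186.0], 479), (0.56, [206.0, 235.0], 306)]
coupler_mouth [(0.6, [257.0, 255.0], 126), (0.48, [232.0, 192.0], 98)]
nipple []
stand [(0.96, [285.0, 257.0], 630), (0.59, [205.0, 233.0], 366)]
bearing [(0.89, [153.0, 315.0], 560)]
nipple_tip [(0.38, [138.0, 320.0], 16)]
top [[538.1633037850817, 0.0, 280.7236865922869], [0.0, 538.1633037850817, 206.29283192037934], [0.0, 0.0, 1.0]] [[0.0068, -0.9955, 0.095, 295.7063], [-0.9999, -0.0058, 0.0105, 111.7342], [-0.0099, -0.095, -0.9954, 1707.4634], [0.0, 0.0, 0.0, 1.0]]
gun_grip [(0.7, [222.0, 243.0], 209), (0.68, [154.0, 220.0], 258), (0.49, [180.0, 260.0], 224)]
coupler_mouth []
nipple [(0.55, [183.0, 399.0], 50)]
stand [(0.89, [264.0, 146.0], 1603), (0.85, [182.0, 265.0], 452), (0.84, [256.0, 214.0], 357), (0.35, [175.0, 395.0], 716)]
bearing [(0.8, [177.0, 396.0], 722)]
nipple_tip [(0.5, [179.0, 400.0], 47)]
```

View pics/side0.png

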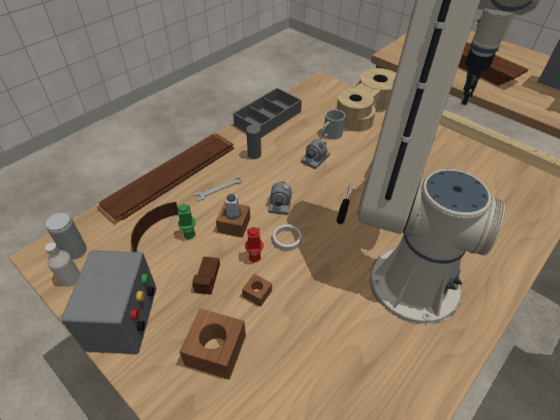

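View pics/top0.png

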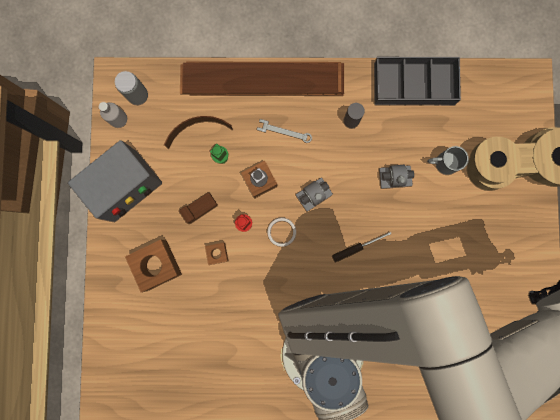

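```bash
python3 - <<'E'
import cv2
a=cv2.imread("pics/side0.png");cv2.imwrite("pics/side0c.png",cv2.resize(a[110:310,140:370],None,fx=3.4,fy=3,interpolation=cv2.INTER_CUBIC)[:, :800])
a=cv2.imread("pics/top0.png");cv2.imwrite("pics/top0c.png",cv2.resize(a[120:310,100:300],None,fx=3,fy=3,interpolation=cv2.INTER_CUBIC))
cv2.imwrite("pics/top0d.png",cv2.resize(a[130:230,340:460],None,fx=6,fy=6,interpolation=cv2.INTER_CUBIC))
E
```

```text
(no output)
```

View pics/side0c.png

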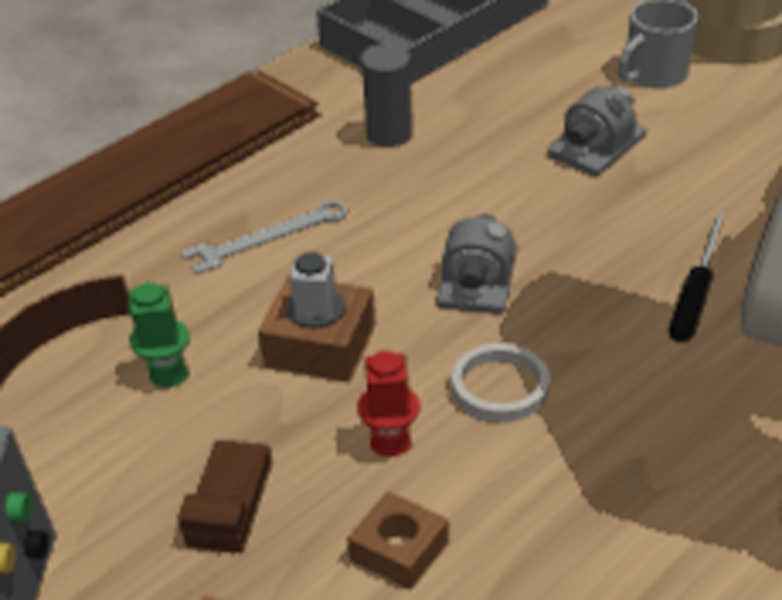

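View pics/top0c.png

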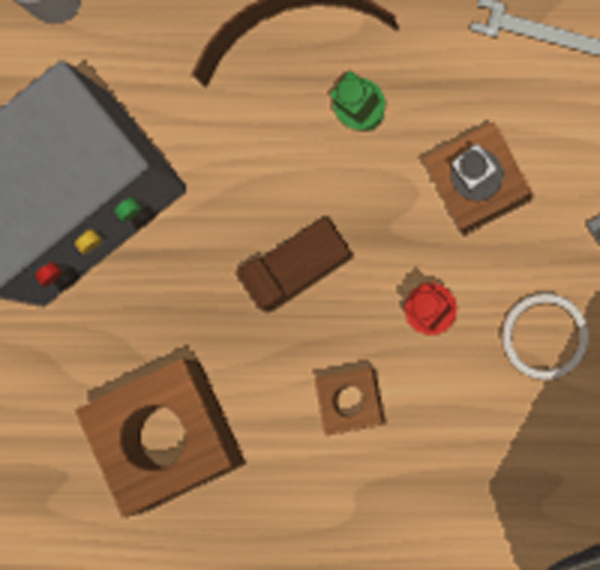

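View pics/top0d.png

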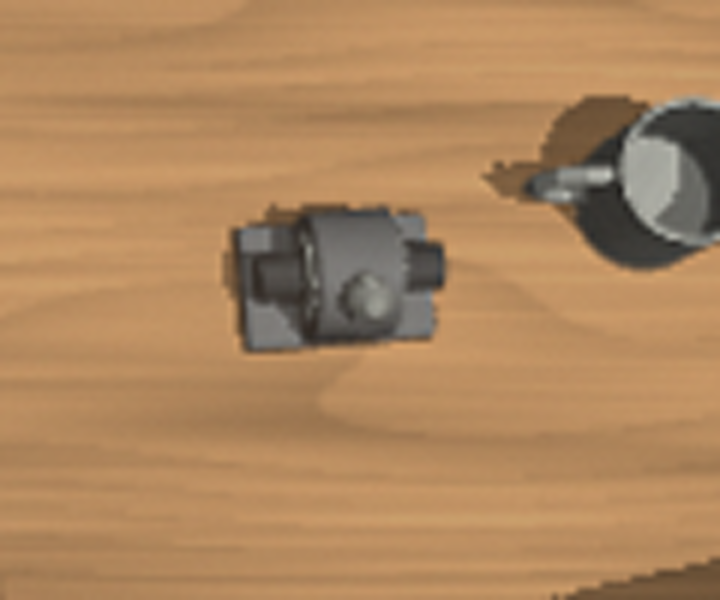

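Candidates:
- **Gun:** grey one in the stand at top (258,176) / side (232,205). The red (243,222) and green (219,154) ones are look-alikes.
- **Stand:** the gun's block at (258,180). The big one at (152,264) and the small one at (216,252) are the wrong size.
- **Bearing:** (396,177) appears to have a leaning nipple, while (315,193) looks like the plug.

I'll check these in close crops.

```bash
python3 - <<'E'
import cv2,numpy as np
s=cv2.imread("pics/side0.png");t=cv2.imread("pics/top0.png")
def crop(im,x,y,w,h,k=9):
    c=cv2.resize(im[y:y+h,x:x+w],None,fx=k,fy=k,interpolation=cv2.INTER_CUBIC)
    for i in range(0,w,10): cv2.line(c,(i*k,0),(i*k,6),(255,0,255),1);cv2.putText(c,str(x+i),(i*k,16),0,.35,(255,0,255))
    for i in range(0,h,10): cv2.line(c,(0,i*k),(6,i*k),(255,0,255),1);cv2.putText(c,str(y+i),(8,i*k+4),0,.35,(255,0,255))
    return c
a=crop(s,295,130,42,42,9);b=crop(t,372,158,44,42,9)
cv2.imwrite("pics/bear.png",np.hstack([a,b]))
a=crop(s,212,190,44,46,9);b=crop(t,236,156,44,46,9)
cv2.imwrite("pics/gun.png",np.hstack([a,b]))
a=crop(s,262,175,44,44,9);b=crop(t,293,170,44,44,9)
cv2.imwrite("pics/plug.png",np.hstack([a,b]))
E
```

```text
(no output)
```

View pics/bear.png

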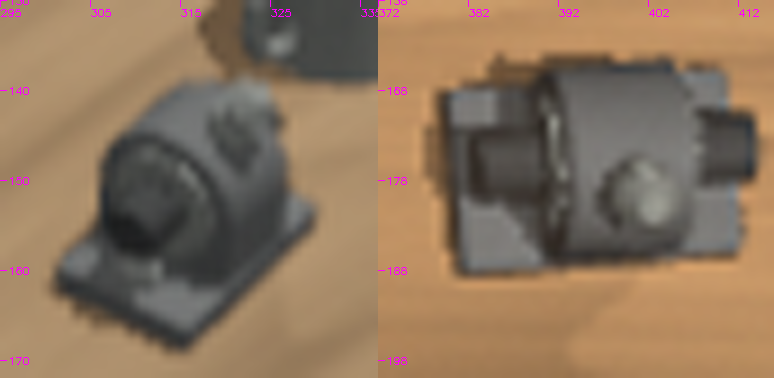

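View pics/gun.png

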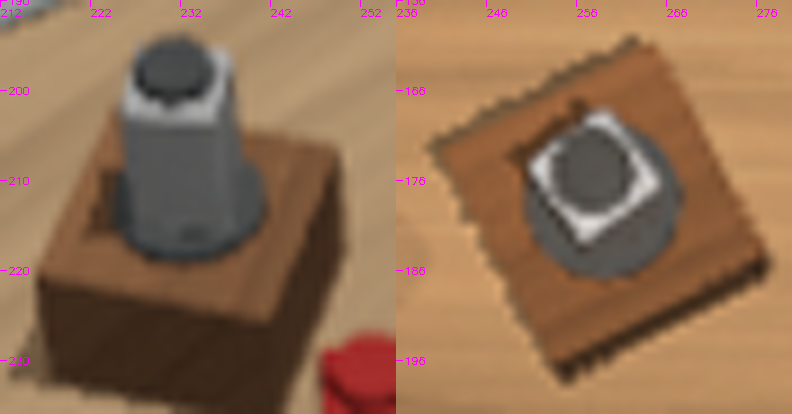

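View pics/plug.png

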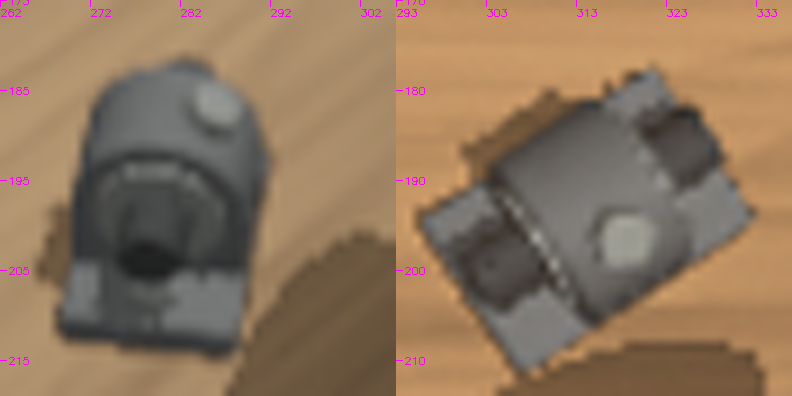

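The crops confirm it. The nipple block, with its leaning head, is at top (402,179) / side (322,142). The other block has a low plug. The gun sits in its stand at top (258,175) / side (231,198). Next I'll fit the poses.

```bash
cat >h.py <<'E'
import numpy as np,cv2
from scipy.optimize import least_squares
C={n:np.load(f"pics/{n}0.npz") for n in("side","top")}
def proj(n,P):
    P=np.atleast_2d(P);E=np.linalg.inv(C[n]["extrinsics"]);p=P@E[:3,:3].T+E[:3,3];q=p@C[n]["K"].T;return q[:,:2]/q[:,2:]
def back(n,uv,z):
    E=C[n]["extrinsics"];d=E[:3,:3]@np.linalg.inv(C[n]["K"])@[uv[0],uv[1],1];s=(z-E[2,3])/d[2];return E[:3,3]+s*d
def tri(a,b):
    f=lambda X:np.r_[proj("side",X)[0]-a,proj("top",X)[0]-b]
    r=least_squares(f,[450,100,80.]);return r.x,r.fun
def Rz(a):return np.array([[np.cos(a),-np.sin(a),0],[np.sin(a),np.cos(a),0],[0,0,1]])
E
python3 - <<'E'
from h import *
o=-0.44
cs=lambda x0,y0,x,y:np.array([x0+x/9+o,y0+y/9+o])
# bearing
bt=[cs(372,158,*p) for p in[(62,90),(82,272),(362,255),(347,70)]]
bs=[cs(295,130,*p) for p in[(52,272),(52,290),(183,350)]]
for z in(0,8):
    print("plate top",z,[back("top",p,z)[:2].round(1).tolist() for p in bt])
print("side",[back("side",p,0)[:2].round(1).tolist() for p in bs])
print("tip top",back("top",cs(372,158,277,205),99).round(1),"side",back("side",cs(295,130,254,95),99).round(1))
# stand top z=58
st=[cs(236,156,*p) for p in[(240,36),(35,147),(165,368),(370,255)]]
ss=[cs(212,190,*p) for p in[(340,150),(40,275),(272,320)]]
print("stand top",[back("top",p,58)[:2].round(1).tolist() for p in st])
print("stand side",[back("side",p,58)[:2].round(1).tolist() for p in ss])
print("cap top",back("top",cs(236,156,195,172),131).round(1),"side",back("side",cs(212,190,174,70),131).round(1),)
print("flange top",back("top",cs(236,156,207,200),64).round(1))
g=[cs(236,156,*p) for p in[(207,110),(135,165),(190,243),(260,185)]]
print("grip sq",[back("top",p,122)[:2].round(1).tolist() for p in g])
E
```

```text
plate top 0 [[585.1, -182.5], [519.8, -188.9], [526.5, -288.0], [592.8, -283.8]]
plate top 8 [[583.8, -181.1], [518.8, -187.4], [525.4, -286.1], [591.4, -281.9]]
side [[586.7, -189.5], [579.4, -180.8], [516.5, -188.8]]
tip top [ 529.8 -236.8   99. ] side [ 525.8 -232.7   99. ]
stand top [[598.6, 187.6], [559.5, 257.9], [483.1, 212.2], [522.6, 142.2]]
stand side [[518.2, 144.5], [551.9, 255.1], [479.6, 215.6]]
cap top [539.8 198.6 131. ] side [533.5 202.5 131. ]
flange top [540.5 198.1  64. ]
grip sq [[561.9, 195.3], [543.4, 219.0], [517.5, 200.5], [536.9, 177.5]]
```

```bash
python3 -m inch '[{"gripper":0.0854,"tx":0,"ty":0,"tz":0,"spin":-8.3},{"gripper":0.0854,"tx":0,"ty":0,"tz":0,"spin":-8.3},{"gripper":0.0854,"tx":0.0405,"ty":-0.0241,"tz":0,"spin":0},{"gripper":0.0854,"tx":0.0405,"ty":-0.0241,"tz":0,"spin":0},{"gripper":0.0854,"tx":0.0405,"ty":-0.0241,"tz":0,"spin":0},{"gripper":0.0854,"tx":0.0405,"ty":-0.0241,"tz":0,"spin":0},{"gripper":0.0854,"tx":0.0405,"ty":-0.0241,"tz":0,"spin":0},{"gripper":0.0854,"tx":0.0405,"ty":-0.0241,"tz":0,"spin":0}]' 20
python3 -m inch '[{"gripper":0.0854,"tx":0.0405,"ty":-0.0241,"tz":0,"spin":0},{"gripper":0.0854,"tx":0.0405,"ty":-0.0241,"tz":0,"spin":0},{"gripper":0.0854,"tx":0.0405,"ty":-0.0241,"tz":0,"spin":0},{"gripper":0.0854,"tx":0.0405,"ty":-0.0241,"tz":0,"spin":0},{"gripper":0.0854,"tx":0.0405,"ty":-0.0241,"tz":0,"spin":0},{"gripper":0.0854,"tx":0.0405,"ty":-0.0241,"tz":0,"spin":0},{"gripper":0.0854,"tx":0.0405,"ty":-0.0241,"tz":0,"spin":0},{"gripper":0.0854,"tx":0.0405,"ty":-0.0241,"tz":0,"spin":0}]'
```

```text
clock: 1.5
eef_pos: [325.2, -322.5, 231.5]
tcp_rot: [3.141, -0.0, 0.645]
contact_force: [0.8, 0.3, -0.5]
opening: 0.998
clock: 2.3
eef_pos: [468.2, 26.8, 231.6]
tcp_rot: [3.141, -0.001, 0.646]
contact_force: [1.0, -0.9, 0.2]
opening: 0.999
```

```bash
python3 -m inch '[{"gripper":0.0854,"tx":0.037,"ty":-0.0223,"tz":0,"spin":0},{"gripper":0.0854,"tx":0.037,"ty":-0.0223,"tz":0,"spin":0},{"gripper":0.0854,"tx":0.037,"ty":-0.0223,"tz":0,"spin":0},{"gripper":0.0854,"tx":0.037,"ty":-0.0223,"tz":0,"spin":0},{"gripper":0.0854,"tx":0,"ty":0,"tz":0.03,"spin":0},{"gripper":0.0854,"tx":0,"ty":0,"tz":0.03,"spin":0},{"gripper":0.0854,"tx":0,"ty":0,"tz":0,"spin":0},{"gripper":0.0854,"tx":0,"ty":0,"tz":0,"spin":0}]'
cat >look.py <<'E'
import sys,cv2,numpy as np
from rig import *
from h import *
# look.py name x y z : crops around projected point, marks points given
nm=sys.argv[1];P=np.array(list(map(float,sys.argv[2:5])));k=8
out=[]
pts=[np.array(list(map(float,a.split(",")))) for a in sys.argv[5:]]
for n in("side","top"):
    f=grab_frame(n);im=f["pixels"][:,:,::-1].copy();cv2.imwrite(f"pics/{nm}_{n}.png",im)
    u,v=proj(n,P)[0].astype(int);x,y=max(0,u-24),max(0,v-30)
    c=cv2.resize(im[y:y+60,x:x+48],None,fx=k,fy=k,interpolation=cv2.INTER_CUBIC)
    for i in range(0,48,10): cv2.putText(c,str(x+i),(i*k,10),0,.35,(255,0,255))
    for i in range(0,60,10): cv2.putText(c,str(y+i),(0,i*k+4),0,.35,(255,0,255))
    for p in pts:
        q=(proj(n,p)[0]-[x,y]+.5)*k
        cv2.drawMarker(c,(int(q[0]),int(q[1])),(0,255,255),0,8,1)
    out.append(c)
cv2.imwrite(f"pics/{nm}.png",np.hstack(out));s=sense();print(s["clock"],s["eef_pos"].round(1),s["tcp_rot"].round(3),s["contact_force"].round(1),s["wrist_torque"].round(2),round(s["opening"],3))
E
python3 - <<'E'
from rig import sense
print(sense()["eef_pos"])
E
python3 look.py a 538 200 131 538,200,131 538,200,64
```

```text
clock: 3.1
eef_pos: [532.0, 185.0, 171.5]
tcp_rot: [-3.141, 0.001, 0.645]
contact_force: [1.1, 0.2, 0.5]
opening: 0.999
[532.04758556 184.97067276 171.53980366]
3.2 [533.2 185.1 172.9] [ 3.141e+00 -2.000e-03  6.450e-01] [ 0.1  0.2 -0.1] [ 0.07 -0.01 -0.02] 1.001
```

View pics/a.png

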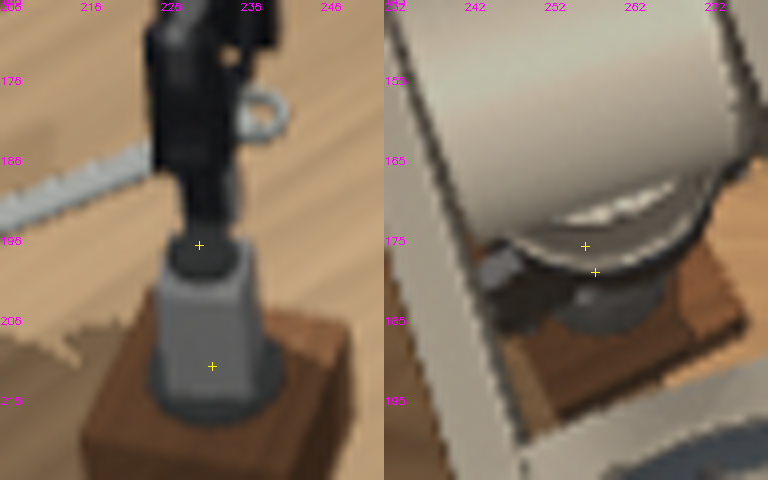

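```bash
python3 - <<'E'
from h import *
T=np.array([533.2,185.1,172.9]);y=np.array([np.sin(.645),-np.cos(.645),0])
im=cv2.imread("pics/a_side.png");x0,y0=190,140
c=cv2.resize(im[y0:y0+75,x0:x0+90],None,fx=8,fy=8,interpolation=cv2.INTER_CUBIC)
X=np.array([np.cos(.645),np.sin(.645),0])
for s in(-42.5,42.5):
  for w in(-11,0,11):
   for z in(0,13):
    q=(proj("side",T+s*y+w*X+[0,0,z])[0]-[x0,y0]+.5)*8
    cv2.drawMarker(c,(int(q[0]),int(q[1])),(0,255,255) if s<0 else (255,255,0),0,8,1)
cv2.imwrite("pics/a2.png",c)
E
```

```text
(no output)
```

View pics/a2.png

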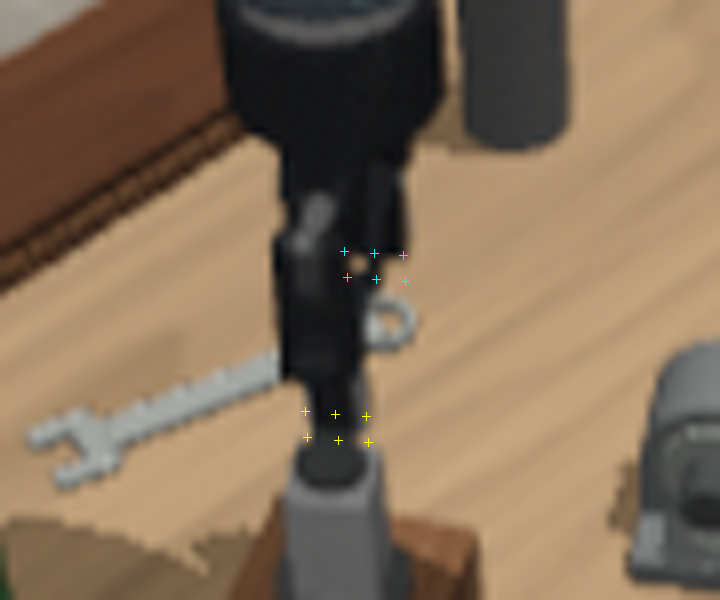

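```bash
python3 -m inch '[{"gripper":0.0854,"tx":0.012,"ty":-0.012,"tz":0,"spin":0},{"gripper":0.0854,"tx":0,"ty":0,"tz":0.01,"spin":0},{"gripper":0.0854,"tx":0,"ty":0,"tz":0.03,"spin":0},{"gripper":0.0854,"tx":0,"ty":0,"tz":0.03,"spin":0},{"gripper":0.0854,"tx":0,"ty":0,"tz":0.02,"spin":0},{"gripper":0.0854,"tx":0,"ty":0,"tz":0.01,"spin":0},{"gripper":0.0854,"tx":0,"ty":0,"tz":0,"spin":0},{"gripper":0.0854,"tx":0,"ty":0,"tz":0,"spin":0}]'
python3 look.py b 538 200 100 
```

```text
clock: 4.0
eef_pos: [535.2, 202.2, 72.0]
tcp_rot: [3.141, -0.001, 0.646]
contact_force: [-0.7, 0.2, 0.5]
opening: 0.999
4.1 [535.5 202.2  72.5] [ 3.141e+00 -2.000e-03  6.460e-01] [ 0.1 -0.3  0.8] [-0.01 -0.03  0.  ] 0.999
```

View pics/b.png

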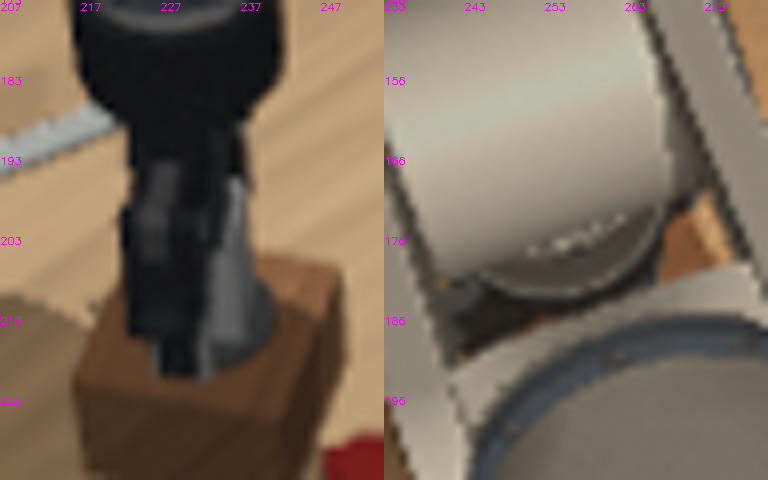

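```bash
python3 -m inch '[{"gripper":0.02,"tx":0,"ty":0,"tz":0,"spin":0},{"gripper":0.02,"tx":0,"ty":0,"tz":0,"spin":0},{"gripper":0.02,"tx":0,"ty":0,"tz":0,"spin":0},{"gripper":0.02,"tx":0,"ty":0,"tz":0,"spin":0},{"gripper":0.02,"tx":0,"ty":0,"tz":0,"spin":0},{"gripper":0.02,"tx":0,"ty":0,"tz":0,"spin":0},{"gripper":0.02,"tx":0,"ty":0,"tz":0,"spin":0},{"gripper":0.02,"tx":0,"ty":0,"tz":0,"spin":0}]' 20
python3 look.py c 538 200 100 
```

```text
clock: 4.9
eef_pos: [535.4, 201.6, 71.8]
tcp_rot: [3.141, -0.001, 0.646]
contact_force: [1.4, -4.9, 6.3]
opening: 0.395
5.0 [535.4 201.7  71.8] [ 3.141e+00 -1.000e-03  6.460e-01] [ 2.8 -3.8  5.7] [-0.91 -0.54 -0.02] 0.396
```

View pics/c.png

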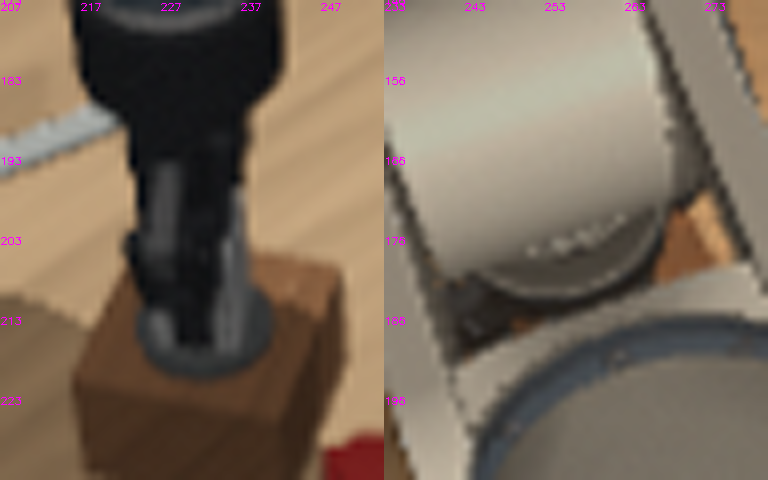

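The opening of about 34 mm means the jaws are on the grip's flats. The moves have no tilt, so I'll lever the gun over in the pads. I'll lift it 45 mm so that only the coupler's end is still in the hole, then push sideways against the rim.

```bash
python3 -m inch '[{"gripper":0.02,"tx":0,"ty":0,"tz":-0.01,"spin":0},{"gripper":0.02,"tx":0,"ty":0,"tz":-0.015,"spin":0},{"gripper":0.02,"tx":0,"ty":0,"tz":-0.015,"spin":0},{"gripper":0.02,"tx":0,"ty":0,"tz":-0.005,"spin":0},{"gripper":0.02,"tx":0,"ty":0,"tz":0,"spin":0},{"gripper":0.02,"tx":-0.01,"ty":0,"tz":0,"spin":0},{"gripper":0.02,"tx":-0.01,"ty":0,"tz":0,"spin":0},{"gripper":0.02,"tx":0,"ty":0,"tz":0,"spin":0}]'
python3 look.py d 538 200 100 
```

```text
clock: 5.8
eef_pos: [518.6, 188.9, 115.6]
tcp_rot: [3.14, -0.0, 0.646]
contact_force: [6.1, -5.6, -3.6]
opening: 0.397
5.9 [518.8 189.2 115.6] [ 3.141 -0.     0.646] [ 6.2 -5.5 -2.5] [-1.19 -1.26 -0.12] 0.394
```

View pics/d.png

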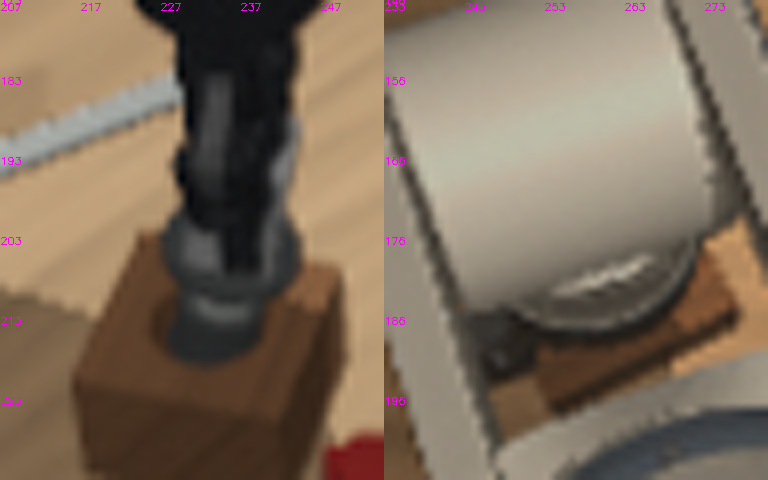

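```bash
python3 -m inch '[{"gripper":0.02,"tx":0,"ty":0.0035,"tz":0,"spin":0},{"gripper":0.02,"tx":-0.005,"ty":0,"tz":0,"spin":0},{"gripper":0.02,"tx":-0.005,"ty":0,"tz":0,"spin":0},{"gripper":0.02,"tx":-0.005,"ty":0,"tz":0,"spin":0},{"gripper":0.02,"tx":-0.005,"ty":0,"tz":0,"spin":0},{"gripper":0.02,"tx":0,"ty":0,"tz":0,"spin":0},{"gripper":0.02,"tx":0,"ty":0,"tz":0,"spin":0},{"gripper":0.02,"tx":0,"ty":0,"tz":0,"spin":0}]'
python3 look.py e 518 185 100 
```

```text
clock: 6.7
eef_pos: [504.2, 174.9, 116.2]
tcp_rot: [-3.141, 0.001, 0.646]
contact_force: [0.9, 0.7, -3.2]
opening: 0.397
6.8 [504.3 174.9 116.1] [-3.141e+00  1.000e-03  6.460e-01] [ 0.9  0.3 -2.3] [ 0.07 -0.21 -0.01] 0.394
```

View pics/e.png

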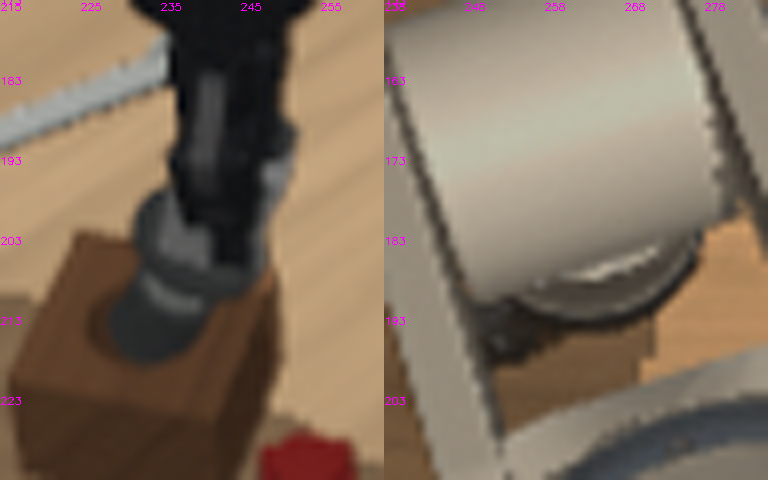

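```bash
python3 -m inch '[{"gripper":0.02,"tx":0,"ty":0,"tz":0,"spin":0},{"gripper":0.02,"tx":-0.005,"ty":0,"tz":-0.01,"spin":0},{"gripper":0.02,"tx":-0.01,"ty":0,"tz":-0.02,"spin":0},{"gripper":0.02,"tx":-0.01,"ty":0,"tz":-0.03,"spin":0},{"gripper":0.02,"tx":-0.01,"ty":0,"tz":-0.03,"spin":0},{"gripper":0.02,"tx":-0.01,"ty":0,"tz":-0.02,"spin":0},{"gripper":0.02,"tx":0,"ty":0,"tz":0,"spin":0},{"gripper":0.02,"tx":0,"ty":0,"tz":0,"spin":0}]' 70
python3 look.py f 475 150 180 
```

```text
clock: 7.6
eef_pos: [468.4, 147.8, 226.1]
tcp_rot: [-3.142, -0.0, 0.645]
contact_force: [0.5, 0.2, -3.3]
opening: 0.384
7.7 [468.1 147.8 225.1] [-3.141e+00  2.000e-03  6.460e-01] [-0.8 -0.2 -4. ] [-0.07  0.09 -0.03] 0.389
```

View pics/f.png

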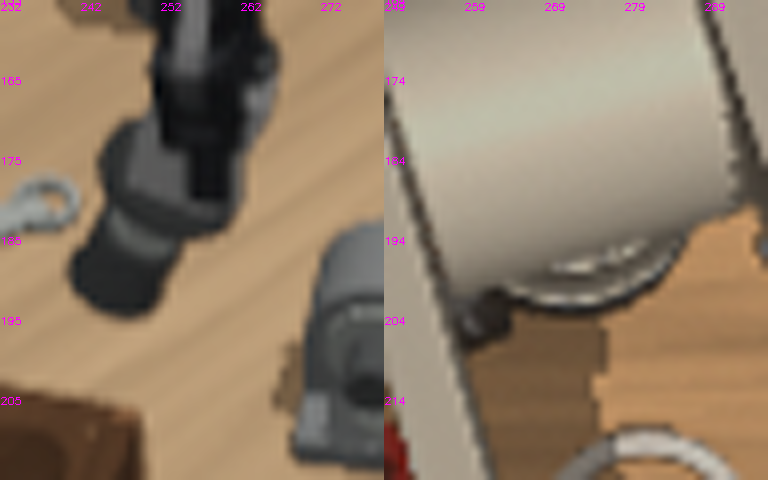

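```bash
cat >ov.py <<'E'
import sys
from h import *
def gun(T,psi,th,zoff=21,xoff=0,L=90,nose=0):
    X=np.array([np.cos(psi),np.sin(psi),0]);Y=np.array([np.sin(psi),-np.cos(psi),0]);Z=np.array([0,0,1.])
    P=T+zoff*Z+xoff*X
    a=-np.sin(th)*X+np.cos(th)*Z; b=np.cos(th)*X+np.sin(th)*Z
    m=P-L*a
    ring=lambda d,r:np.array([m+d*a+r*(np.cos(t)*b+np.sin(t)*Y) for t in np.linspace(0,2*np.pi,40)])
    return m,a,[ring(0,19.5),ring(30,19.5),ring(55,27),ring(61,27)]
if __name__=="__main__":
    nm,n=sys.argv[1:3];T=np.array(eval(sys.argv[3]));psi=float(sys.argv[4]);ths=eval(sys.argv[5]);x0,y0=eval(sys.argv[6])
    zo=float(sys.argv[7]) if len(sys.argv)>7 else 21
    im=cv2.imread(f"pics/{nm}_{n}.png");o=[]
    w=48 if len(ths)<3 else 44
    k=8 if len(ths)<3 else 6
    for th in ths:
        c=cv2.resize(im[y0:y0+60,x0:x0+w],None,fx=k,fy=k,interpolation=cv2.INTER_CUBIC)
        for r in gun(T,psi,th,zo)[2]:
            cv2.polylines(c,[((proj(n,r)-[x0,y0]+.5)*k).astype(int)],True,(0,255,255),1)
        o.append(c)
    cv2.imwrite("pics/ov.png",np.hstack(o))
E
python3 ov.py f side [468.1,147.8,225.5] .646 "[.37,.45,.53]" 232,155
```

```text
(no output)
```

View pics/ov.png

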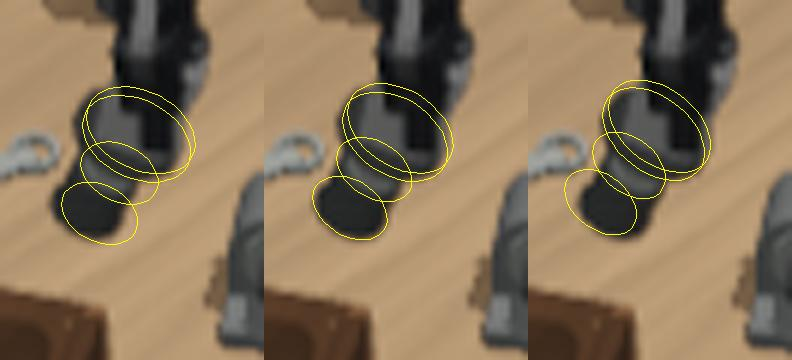

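```bash
python3 ov.py f side [468.1,147.8,225.5] .646 "[.41,.47]" 232,155
```

```text
(no output)
```

View pics/ov.png

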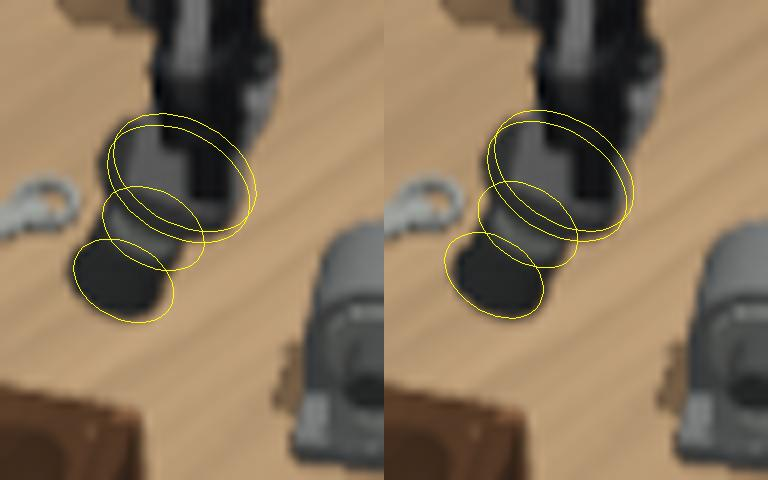

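```bash
python3 ov.py f side "[470.9,149.9,225.5]" .646 "[.40,.45]" 232,155
```

```text
(no output)
```

View pics/ov.png

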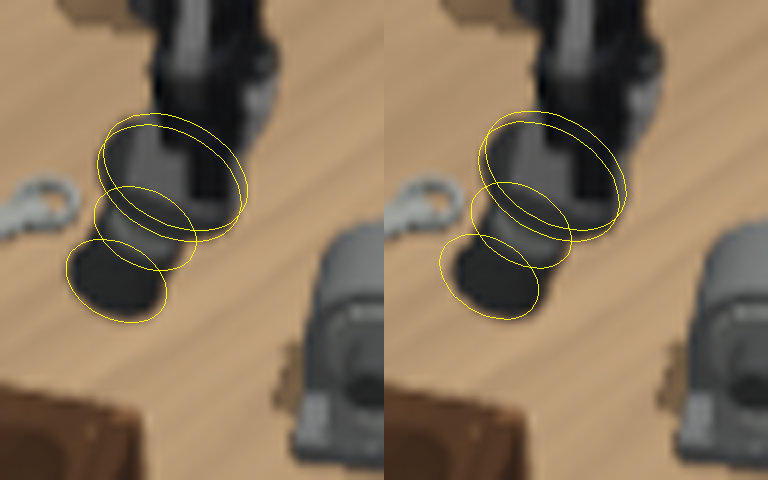

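```bash
python3 -m inch '[{"gripper":0.02,"tx":0,"ty":0,"tz":0,"spin":8.2},{"gripper":0.02,"tx":0,"ty":0,"tz":0,"spin":8.2},{"gripper":0.02,"tx":0,"ty":0,"tz":0,"spin":8.2},{"gripper":0.02,"tx":0,"ty":0,"tz":0,"spin":8.2},{"gripper":0.02,"tx":-0.003,"ty":0.03,"tz":0,"spin":0},{"gripper":0.02,"tx":-0.003,"ty":0.047,"tz":0,"spin":0},{"gripper":0.02,"tx":-0.003,"ty":0.047,"tz":0,"spin":0},{"gripper":0.02,"tx":-0.003,"ty":0.047,"tz":0,"spin":0}]'
python3 -m inch '[{"gripper":0.02,"tx":-0.003,"ty":0.047,"tz":0,"spin":0},{"gripper":0.02,"tx":-0.003,"ty":0.047,"tz":0,"spin":0},{"gripper":0.02,"tx":-0.003,"ty":0.047,"tz":0,"spin":0},{"gripper":0.02,"tx":-0.003,"ty":0.047,"tz":0,"spin":0},{"gripper":0.02,"tx":0,"ty":0.025,"tz":0.01,"spin":0},{"gripper":0.02,"tx":0,"ty":0,"tz":0.01,"spin":0},{"gripper":0.02,"tx":0,"ty":0,"tz":0,"spin":0},{"gripper":0.02,"tx":0,"ty":0,"tz":0,"spin":0}]'
python3 look.py g 500 -235 120
```

```text
clock: 8.5
eef_pos: [468.6, -24.8, 224.9]
tcp_rot: [-3.141, 0.002, 0.074]
contact_force: [1.6, 0.7, -3.0]
opening: 0.388
clock: 9.3
eef_pos: [472.3, -235.7, 205.2]
tcp_rot: [-3.14, 0.002, 0.074]
contact_force: [0.1, -0.6, -3.7]
opening: 0.39
9.4 [ 473.  -235.8  206.2] [-3.141  0.     0.074] [-0.1 -0.9 -3.4] [ 0.04  0.06 -0.04] 0.393
```

View pics/g.png

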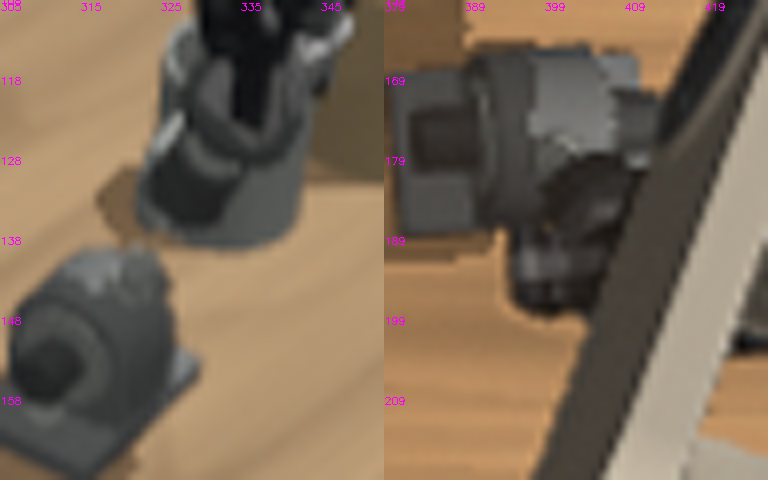

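```bash
cat >ov2.py <<'E'
import sys
from h import *
from ov import gun
nm=sys.argv[1];T=np.array(eval(sys.argv[2]));psi=float(sys.argv[3]);th=float(sys.argv[4]);tip=np.array(eval(sys.argv[5]));xo=float(sys.argv[6]) if len(sys.argv)>6 else 3
yw=.075;n=np.array([-np.sin(.45)*np.cos(yw),-np.sin(.45)*np.sin(yw),np.cos(.45)]);u=np.array([-np.sin(yw),np.cos(yw),0]);v=np.cross(n,u)
ring=lambda c,r:np.array([c+r*(np.cos(t)*u+np.sin(t)*v) for t in np.linspace(0,2*np.pi,30)])
k=8;o=[]
for cam in("side","top"):
    im=cv2.imread(f"pics/{nm}_{cam}.png");q=proj(cam,(tip+T)/2)[0].astype(int)
    x0,y0=q-[24,26]
    if cam=="top": x0,y0=q-[24,22]
    c=cv2.resize(im[y0:y0+60,x0:x0+48],None,fx=k,fy=k,interpolation=cv2.INTER_CUBIC)
    dr=lambda r,col:cv2.polylines(c,[((proj(cam,r)-[x0,y0]+.5)*k).astype(int)],True,col,1)
    m,a,R=gun(T,psi,th,21,xo)
    for r in R: dr(r,(0,255,255))
    for d,r in((0,11),(-12,11),(-29,10.5)): dr(ring(tip+d*n,r),(255,255,0))
    o.append(c)
    if cam=="side": print("mouth",m.round(1),"tip+35n",(tip+35*n).round(1), "axis dist", ((m-tip)@n).round(1),"lat",(m-tip-n*((m-tip)@n)).round(1))
cv2.imwrite(f"pics/{nm}_ov.png",np.hstack(o))
E
python3 ov2.py g 473,-235.8,205.7 .074 .40 526.3,-233.2,99
```

```text
mouth [ 510.9 -233.   143.8] tip+35n [ 511.1 -234.3  130.5] axis dist 47.0 lat [5.  1.7 2.5]
```

View pics/g_ov.png

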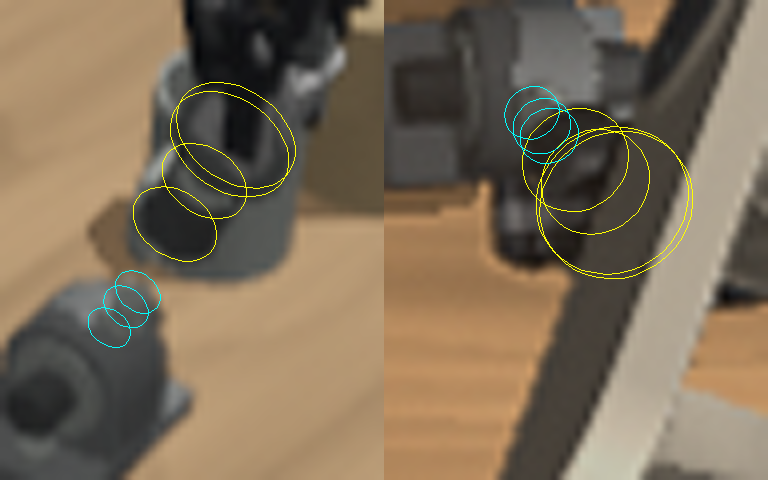

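```bash
cat >nip.py <<'E'
import sys
from h import *
yw=.075;n=np.array([-np.sin(.45)*np.cos(yw),-np.sin(.45)*np.sin(yw),np.cos(.45)]);u=np.array([-np.sin(yw),np.cos(yw),0]);v=np.cross(n,u)
k=14;o=[]
for cam,tip in(("side",eval(sys.argv[1])),("top",eval(sys.argv[2]))):
    im=cv2.imread(f"pics/{cam}0.png");q=proj(cam,np.array(tip))[0].astype(int);x0,y0=q-[14,14]
    c=cv2.resize(im[y0:y0+28,x0:x0+28],None,fx=k,fy=k,interpolation=cv2.INTER_CUBIC)
    c=np.clip(c.astype(float)*1.6,0,255).astype(np.uint8);c0=c.copy()
    for d,r in((0,6.5),(-5,11),(-12,11),(-29,10.5)):
        R=np.array([np.array(tip)+d*n+r*(np.cos(t)*u+np.sin(t)*v) for t in np.linspace(0,2*np.pi,30)])
        cv2.polylines(c,[((proj(cam,R)-[x0,y0]+.5)*k).astype(int)],True,(255,255,0),1)
    o.append(np.vstack([cv2.resize(c,(300,300)),cv2.resize(c0,(300,300))]))
cv2.imwrite("pics/nip.png",np.hstack(o))
E
python3 nip.py 526,-233,99 529.8,-236.8,99
```

```text
(no output)
```

View pics/nip.png

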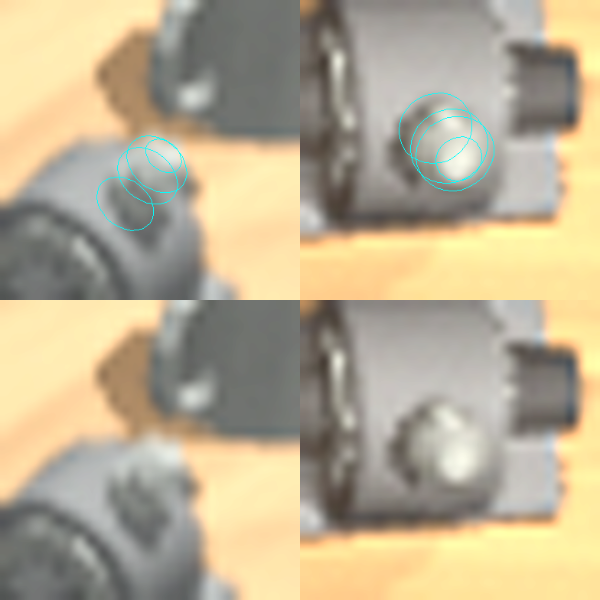

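```bash
python3 -m inch '[{"gripper":0.02,"tx":-0.0054,"ty":0.003,"tz":0.0025,"spin":0},{"gripper":0.02,"tx":0.004,"ty":0,"tz":0.009,"spin":0},{"gripper":0.02,"tx":0.004,"ty":0,"tz":0.009,"spin":0},{"gripper":0.02,"tx":0.004,"ty":0,"tz":0.009,"spin":0},{"gripper":0.02,"tx":0.003,"ty":0,"tz":0.006,"spin":0},{"gripper":0.02,"tx":0.002,"ty":0,"tz":0.004,"spin":0},{"gripper":0.02,"tx":0,"ty":0,"tz":0,"spin":0},{"gripper":0.02,"tx":0,"ty":0,"tz":0,"spin":0}]' 70
python3 look.py i 510 -235 120
python3 - <<'E'
from rig import sense
s=sense();print(s["eef_pos"].round(1),s["contact_force"].round(1))
E
```

```text
clock: 10.2
eef_pos: [484.7, -239.0, 166.7]
tcp_rot: [-3.142, 0.0, 0.073]
contact_force: [-0.3, 0.1, -3.6]
opening: 0.388
10.3 [ 484.8 -239.   167.1] [ 3.141 -0.     0.073] [ 0.1 -0.5 -4. ] [ 0.03  0.07 -0.01] 0.392
[ 484.8 -239.   167.1] [ 0.1 -0.5 -4. ]
```

View pics/i.png

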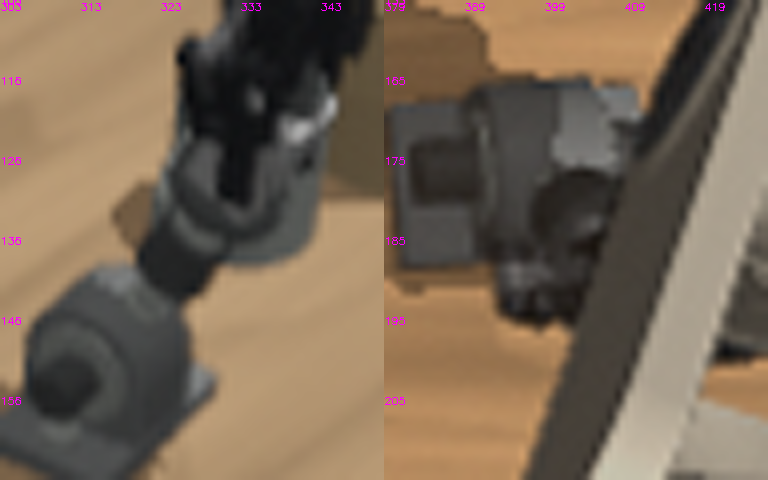

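```bash
python3 ov2.py i 484.8,-239,167 .073 .40 526,-235,99
```

```text
mouth [ 522.7 -236.2  105.1] tip+35n [ 510.8 -236.1  130.5] axis dist 6.9 lat [-0.2 -1.  -0.2]
```

View pics/i_ov.png

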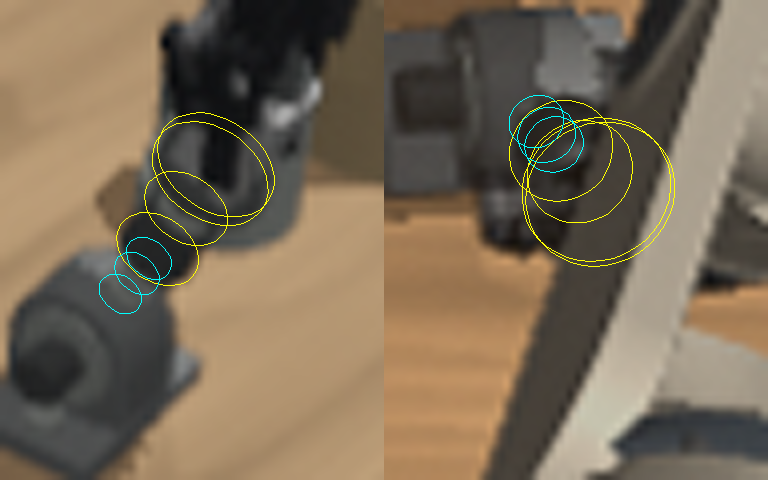

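```bash
python3 -m inch '[{"gripper":0.02,"tx":0.0013,"ty":0,"tz":0.0027,"spin":0},{"gripper":0.02,"tx":0.0013,"ty":0,"tz":0.0027,"spin":0},{"gripper":0.02,"tx":0.0013,"ty":0,"tz":0.0027,"spin":0},{"gripper":0.02,"tx":0.0013,"ty":0,"tz":0.0027,"spin":0},{"gripper":0.02,"tx":0,"ty":0,"tz":0,"spin":0},{"gripper":0.02,"tx":0,"ty":0,"tz":0,"spin":0},{"gripper":0.02,"tx":0,"ty":0,"tz":0,"spin":0},{"gripper":0.02,"tx":0,"ty":0,"tz":0,"spin":0}]' 100
python3 look.py j 510 -235 120
```

```text
clock: 11.1
eef_pos: [489.8, -238.6, 156.1]
tcp_rot: [3.142, -0.0, 0.073]
contact_force: [-1.3, -0.5, -3.0]
opening: 0.381
11.2 [ 489.9 -238.6  156.1] [ 3.142 -0.     0.073] [ 0.5 -0.5 -4.4] [0.02 0.04 0.02] 0.39
```

View pics/j.png

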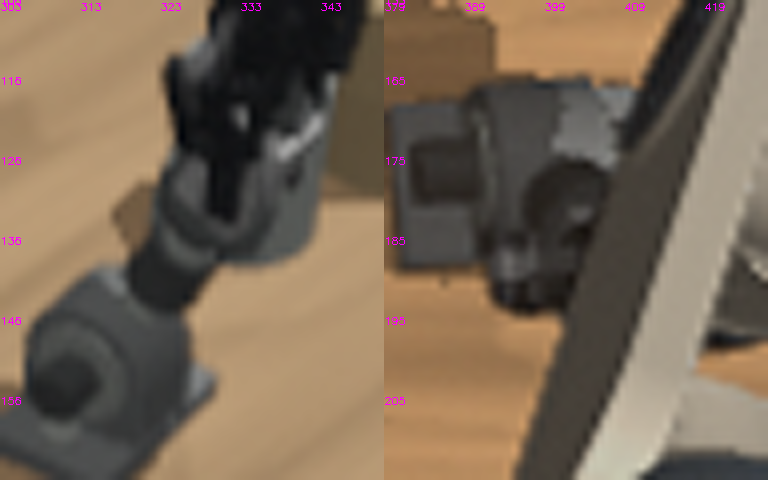

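```bash
python3 -m inch '[{"gripper":0.02,"tx":0.0013,"ty":0,"tz":0.0027,"spin":0},{"gripper":0.02,"tx":0.0013,"ty":0,"tz":0.0027,"spin":0},{"gripper":0.02,"tx":0,"ty":0,"tz":0,"spin":0},{"gripper":0.02,"tx":0,"ty":0,"tz":0,"spin":0},{"gripper":0.02,"tx":0,"ty":0,"tz":0,"spin":0},{"gripper":0.02,"tx":0,"ty":0,"tz":0,"spin":0},{"gripper":0.02,"tx":0,"ty":0,"tz":0,"spin":0},{"gripper":0.02,"tx":0,"ty":0,"tz":0,"spin":0}]'
python3 - <<'E'
from rig import sense
s=sense();print(s["eef_pos"].round(1),s["contact_force"].round(1),s["wrist_torque"].round(2))
E
python3 -m inch '[{"gripper":0.02,"tx":0.0013,"ty":0,"tz":0.0027,"spin":0},{"gripper":0.02,"tx":0.0013,"ty":0,"tz":0.0027,"spin":0},{"gripper":0.02,"tx":0,"ty":0,"tz":0,"spin":0},{"gripper":0.02,"tx":0,"ty":0,"tz":0,"spin":0},{"gripper":0.02,"tx":0,"ty":0,"tz":0,"spin":0},{"gripper":0.02,"tx":0,"ty":0,"tz":0,"spin":0},{"gripper":0.02,"tx":0,"ty":0,"tz":0,"spin":0},{"gripper":0.02,"tx":0,"ty":0,"tz":0,"spin":0}]'
python3 - <<'E'
from rig import sense
s=sense();print(s["eef_pos"].round(1),s["contact_force"].round(1),s["wrist_torque"].round(2))
E
```

```text
clock: 12.0
eef_pos: [492.4, -238.4, 150.6]
tcp_rot: [-3.142, 0.0, 0.073]
contact_force: [-0.2, -0.8, -3.3]
opening: 0.387
[ 492.4 -238.4  150.6] [-0.2 -0.8 -3.3] [0.05 0.11 0.03]
clock: 12.8
eef_pos: [494.9, -238.2, 145.2]
tcp_rot: [3.142, 0.0, 0.073]
contact_force: [0.6, -0.1, -3.8]
opening: 0.382
[ 494.9 -238.2  145.2] [ 0.6 -0.1 -3.8] [-0.04  0.04 -0.05]
```

```bash
python3 look.py k 515 -235 105; python3 ov2.py k 494.9,-238.2,145.2 .073 .40 526,-235,99
```

```text
12.9 [ 494.8 -238.2  145.2] [-3.142  0.     0.073] [ 0.4 -0.4 -4.7] [-0.07  0.07 -0.04] 0.385
mouth [ 532.8 -235.4   83.3] tip+35n [ 510.8 -236.1  130.5] axis dist -17.1 lat [-0.6 -1.  -0.3]
```

View pics/k.png

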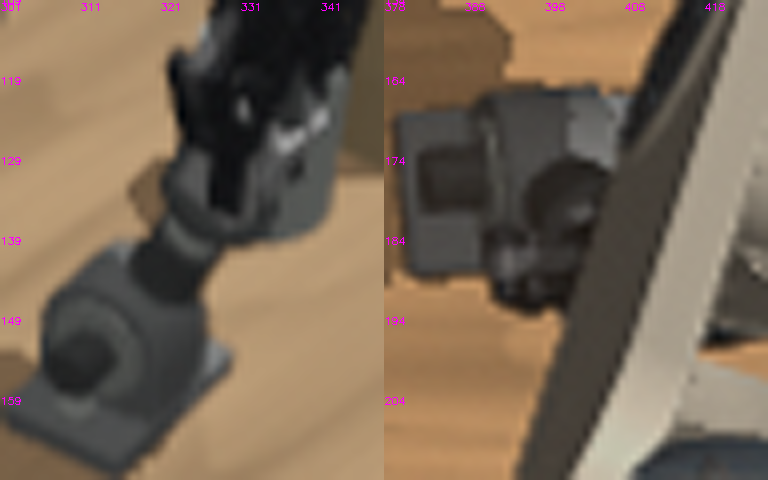

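View pics/k_ov.png

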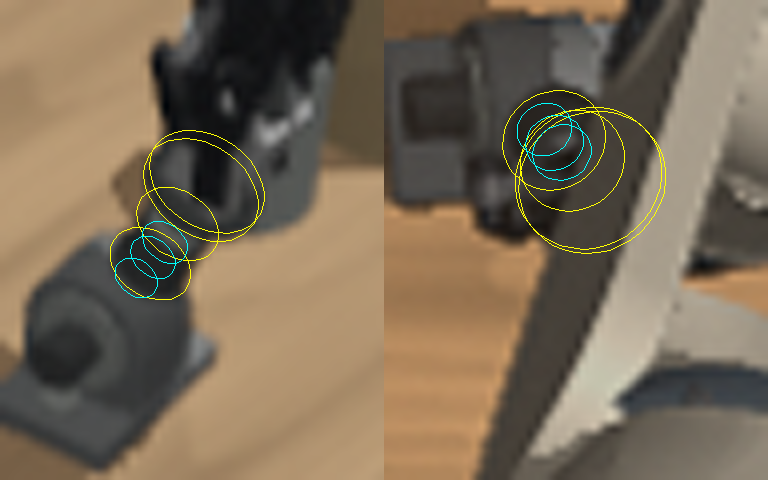

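```bash
python3 -m inch '[{"gripper":0.02,"tx":0.0013,"ty":0,"tz":0.0027,"spin":0},{"gripper":0.02,"tx":0.0013,"ty":0,"tz":0.0027,"spin":0},{"gripper":0.02,"tx":0,"ty":0,"tz":0,"spin":0},{"gripper":0.02,"tx":0,"ty":0,"tz":0,"spin":0},{"gripper":0.02,"tx":0,"ty":0,"tz":0,"spin":0},{"gripper":0.02,"tx":0,"ty":0,"tz":0,"spin":0},{"gripper":0.02,"tx":0,"ty":0,"tz":0,"spin":0},{"gripper":0.02,"tx":0,"ty":0,"tz":0,"spin":0}]' 110
python3 - <<'E'
from rig import sense
s=sense();print(s["eef_pos"].round(1),s["contact_force"].round(1),s["wrist_torque"].round(2))
E
```

```text
clock: 13.7
eef_pos: [497.4, -238.1, 140.4]
tcp_rot: [3.142, 0.0, 0.073]
contact_force: [-4.5, 0.5, 5.1]
opening: 0.387
[ 497.4 -238.1  140.4] [-4.5  0.5  5.1] [ 0.14  0.65 -0.  ]
```

```bash
python3 -m inch '[{"gripper":0.02,"tx":0.0009,"ty":0,"tz":0.0018,"spin":0},{"gripper":0.02,"tx":0,"ty":0,"tz":0,"spin":0},{"gripper":0.02,"tx":0,"ty":0,"tz":0,"spin":0},{"gripper":0.02,"tx":0,"ty":0,"tz":0,"spin":0},{"gripper":0.02,"tx":0,"ty":0,"tz":0,"spin":0},{"gripper":0.02,"tx":0,"ty":0,"tz":0,"spin":0},{"gripper":0.02,"tx":0,"ty":0,"tz":0,"spin":0},{"gripper":0.02,"tx":0,"ty":0,"tz":0,"spin":0}]' 110
python3 -m inch '[{"gripper":0.02,"tx":0.0009,"ty":0,"tz":0.0018,"spin":0},{"gripper":0.02,"tx":0,"ty":0,"tz":0,"spin":0},{"gripper":0.02,"tx":0,"ty":0,"tz":0,"spin":0},{"gripper":0.02,"tx":0,"ty":0,"tz":0,"spin":0},{"gripper":0.02,"tx":0,"ty":0,"tz":0,"spin":0},{"gripper":0.02,"tx":0,"ty":0,"tz":0,"spin":0},{"gripper":0.02,"tx":0,"ty":0,"tz":0,"spin":0},{"gripper":0.02,"tx":0,"ty":0,"tz":0,"spin":0}]' 110
python3 look.py l 515 -235 105; python3 ov2.py l 499,-238,137 .073 .40 526,-235,99
```

```text
clock: 14.5
eef_pos: [498.2, -238.1, 138.7]
tcp_rot: [3.141, 0.001, 0.073]
contact_force: [-4.3, 0.1, 6.4]
opening: 0.382
clock: 15.3
eef_pos: [499.0, -238.0, 136.9]
tcp_rot: [3.141, 0.001, 0.073]
contact_force: [-5.8, -0.4, 7.8]
opening: 0.386
15.4 [ 499.  -238.1  136.9] [3.141e+00 1.000e-03 7.300e-02] [-5.7 -0.2  9.1] [0.03 0.91 0.08] 0.389
mouth [ 536.9 -235.2   75.1] tip+35n [ 510.8 -236.1  130.5] axis dist -26.3 lat [-0.4 -1.1 -0.3]
```

View pics/l_ov.png

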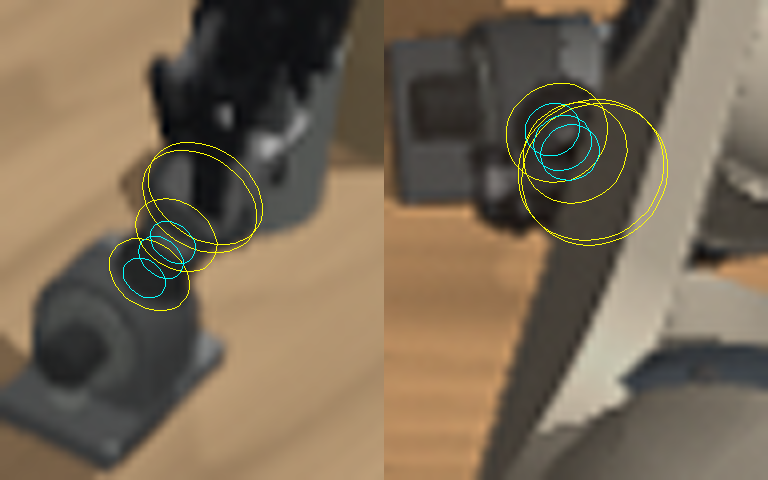

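```bash
python3 -m inch '[{"gripper":0.02,"tx":0.0009,"ty":0,"tz":0.0018,"spin":0},{"gripper":0.02,"tx":0,"ty":0,"tz":0,"spin":0},{"gripper":0.02,"tx":0,"ty":0,"tz":0,"spin":0},{"gripper":0.02,"tx":0,"ty":0,"tz":0,"spin":0},{"gripper":0.02,"tx":0,"ty":0,"tz":0,"spin":0},{"gripper":0.02,"tx":0,"ty":0,"tz":0,"spin":0},{"gripper":0.02,"tx":0,"ty":0,"tz":0,"spin":0},{"gripper":0.02,"tx":0,"ty":0,"tz":0,"spin":0}]' 110
python3 -m inch '[{"gripper":0.02,"tx":0.0009,"ty":0,"tz":0.0018,"spin":0},{"gripper":0.02,"tx":0,"ty":0,"tz":0,"spin":0},{"gripper":0.02,"tx":0,"ty":0,"tz":0,"spin":0},{"gripper":0.02,"tx":0,"ty":0,"tz":0,"spin":0},{"gripper":0.02,"tx":0,"ty":0,"tz":0,"spin":0},{"gripper":0.02,"tx":0,"ty":0,"tz":0,"spin":0},{"gripper":0.02,"tx":0,"ty":0,"tz":0,"spin":0},{"gripper":0.02,"tx":0,"ty":0,"tz":0,"spin":0}]' 110
python3 -m inch '[{"gripper":0.02,"tx":0.0009,"ty":0,"tz":0.0018,"spin":0},{"gripper":0.02,"tx":0,"ty":0,"tz":0,"spin":0},{"gripper":0.02,"tx":0,"ty":0,"tz":0,"spin":0},{"gripper":0.02,"tx":0,"ty":0,"tz":0,"spin":0},{"gripper":0.02,"tx":0,"ty":0,"tz":0,"spin":0},{"gripper":0.02,"tx":0,"ty":0,"tz":0,"spin":0},{"gripper":0.02,"tx":0,"ty":0,"tz":0,"spin":0},{"gripper":0.02,"tx":0,"ty":0,"tz":0,"spin":0}]' 110
python3 look.py m 515 -235 105
```

```text
clock: 16.2
eef_pos: [499.8, -238.0, 135.2]
tcp_rot: [3.141, 0.001, 0.073]
contact_force: [-6.2, -0.6, 9.0]
opening: 0.386
clock: 17.0
eef_pos: [500.6, -238.0, 133.4]
tcp_rot: [3.141, 0.001, 0.073]
contact_force: [-6.9, -0.3, 8.0]
opening: 0.385
clock: 17.8
eef_pos: [501.4, -237.9, 131.7]
tcp_rot: [3.141, 0.001, 0.073]
contact_force: [-6.8, -0.7, 10.4]
opening: 0.385
17.9 [ 501.4 -237.9  131.6] [3.141e+00 1.000e-03 7.300e-02] [-7.3  0.5 10.3] [-0.05  1.22  0.05] 0.383
```

View pics/m.png

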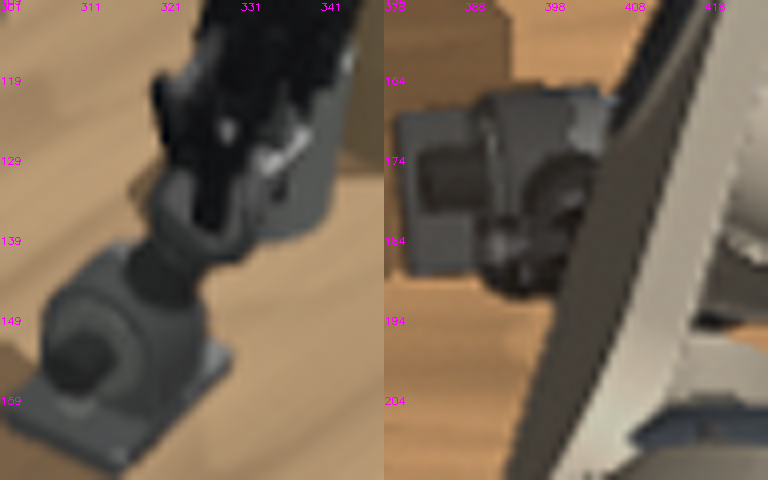

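```bash
python3 -m inch '[{"gripper":0.02,"tx":0.0005,"ty":0,"tz":0.001,"spin":0},{"gripper":0.02,"tx":0,"ty":0,"tz":0,"spin":0},{"gripper":0.02,"tx":0,"ty":0,"tz":0,"spin":0},{"gripper":0.02,"tx":0,"ty":0,"tz":0,"spin":0},{"gripper":0.02,"tx":0,"ty":0,"tz":0,"spin":0},{"gripper":0.02,"tx":0,"ty":0,"tz":0,"spin":0},{"gripper":0.02,"tx":0,"ty":0,"tz":0,"spin":0},{"gripper":0.02,"tx":0,"ty":0,"tz":0,"spin":0}]' 110
python3 look.py n 515 -235 105;python3 look.py n 515 -235 105;
```

```text
clock: 18.7
eef_pos: [501.8, -237.9, 130.7]
tcp_rot: [3.141, 0.002, 0.073]
contact_force: [-8.0, -0.3, 11.1]
opening: 0.381
18.8 [ 501.8 -237.9  130.7] [3.141e+00 2.000e-03 7.300e-02] [-8.4 -0.8 10.5] [-0.1  1.3 -0. ] 0.382
18.9 [ 501.8 -237.9  130.7] [3.141e+00 2.000e-03 7.300e-02] [-8.  -0.7 10.1] [-0.03  1.22  0.05] 0.383
```

```bash
python3 - <<'E'
from h import *
from ov import gun
T=np.array([501.8,-237.9,130.7]);tip=np.array([526,-235,99.]);n=np.array([-.4338,-.0326,.9004])
im=cv2.imread("pics/n_side.png");x0,y0=300,108;k=8;o=[]
for th in(.40,.47):
    c=cv2.resize(im[y0:y0+55,x0:x0+48],None,fx=k,fy=k,interpolation=cv2.INTER_CUBIC)
    c=np.clip(c*1.5,0,255).astype(np.uint8)
    R=gun(T,.073,th,21,3,79)[2][:2]+gun(T,.073,th,21,3,90)[2][2:]
    for r in R: cv2.polylines(c,[((proj("side",r)-[x0,y0]+.5)*k).astype(int)],True,(0,255,255),1)
    o.append(c)
    m=gun(T,.073,th,21,3,79)[0]; print(th,m.round(1),"seat",(tip-23*n).round(1))
cv2.imwrite("pics/n2.png",np.hstack(o))
E
```

```text
0.4 [ 535.5 -235.4   78.9] seat [ 536.  -234.3   78.3]
0.47 [ 540.5 -235.1   81.3] seat [ 536.  -234.3   78.3]
```

View pics/n2.png

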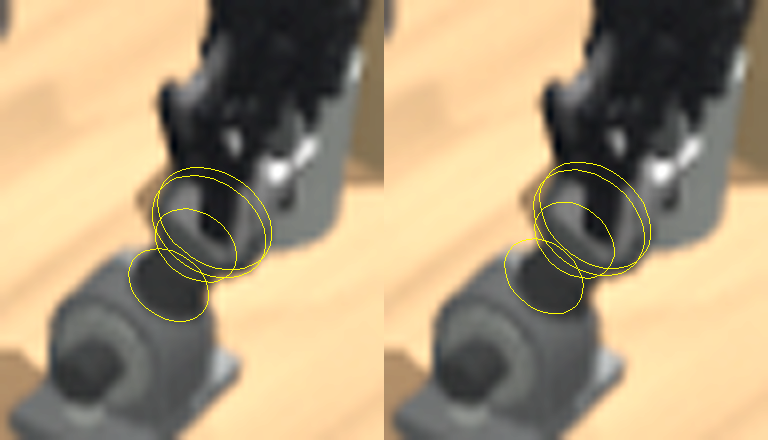

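```bash
for i in 1 2; do python3 -m inch '[{"gripper":0.02,"tx":0,"ty":0,"tz":0,"spin":0},{"gripper":0.02,"tx":0,"ty":0,"tz":0,"spin":0},{"gripper":0.02,"tx":0,"ty":0,"tz":0,"spin":0},{"gripper":0.02,"tx":0,"ty":0,"tz":0,"spin":0},{"gripper":0.02,"tx":0,"ty":0,"tz":0,"spin":0},{"gripper":0.02,"tx":0,"ty":0,"tz":0,"spin":0},{"gripper":0.02,"tx":0,"ty":0,"tz":0,"spin":0},{"gripper":0.02,"tx":0,"ty":0,"tz":0,"spin":0}]' 110; done
python3 -m inch '[{"gripper":0.02,"tx":0,"ty":0,"tz":0,"spin":0},{"gripper":0.02,"tx":0,"ty":0,"tz":0,"spin":0},{"gripper":0.02,"tx":0,"ty":0,"tz":0,"spin":0},{"gripper":0.02,"tx":0,"ty":0,"tz":0,"spin":0},{"gripper":0.02,"tx":0,"ty":0,"tz":0,"spin":0},{"gripper":0.02,"tx":0,"ty":0,"tz":0,"spin":0},{"gripper":0.02,"tx":0,"ty":0,"tz":0,"spin":0},{"gripper":0.02,"tx":0,"ty":0,"tz":0,"spin":0}]' 110
python3 -c "
from rig import *
sign_off();print(sense()['clock'],sense()['contact_force'])"
```

```text
clock: 19.7
eef_pos: [501.8, -237.9, 130.7]
tcp_rot: [3.141, 0.001, 0.073]
contact_force: [-8.1, -0.9, 11.0]
opening: 0.39
clock: 20.5
eef_pos: [501.8, -237.9, 130.7]
tcp_rot: [3.141, 0.002, 0.073]
contact_force: [-7.5, -0.9, 11.7]
opening: 0.381
clock: 21.3
eef_pos: [501.8, -237.9, 130.7]
tcp_rot: [3.141, 0.001, 0.073]
contact_force: [-7.8, -0.8, 12.2]
opening: 0.385
the job is handed in; nothing more can be done
the job is handed in; nothing more can be done
```

I pressed the gun onto the nipple, pushed the nose in to about 11 of its 12 mm, and handed the job in at about 21 s. The arm was still gripping at 110 N and pushing.

**What I did:** The moves offer no tilt, so I gripped the gun at 20 N and lifted it until only the end of the coupler was still in the stand's hole. I then levered it against the rim to about 0.40 rad in the pads. After that I tightened the grip, carried the gun to the nipple and pushed along the nipple's axis.

**Last checks:**
- **Force:** steady at about 16 to 17 N along the nipple over the last 2.4 s. It had risen at roughly the nose spring's rate, with no sudden jump, so the nose was near its stop but not at it.
- **Seat:** a model overlaid on the side picture, with the nose about 11 mm in, put the coupler's mouth about 1 mm from the seat point.
- **Grip:** the opening stayed at about 33 mm, the width of the grip.

**What failed or disagreed:**
- **Tilt:** the gun's lean is about 0.05 rad less than the nipple's 0.45. That is within the 0.14 limit, but it comes only from the side picture.
- **Snap:** I did not see it directly. I inferred it from the depth and from the force passing the jaws' 10 N.
- **Cameras:** the two views differed by about 5 mm. I trusted mainly the side view, which agreed with the fingers' known position. The top view was partly hidden by the arm.

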